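Load a gel cassette and close the electrophoresis tank

ROBOT

A 6-joint arm with a two-finger parallel gripper is mounted at the origin on a cart in front of the work surface, level with it; the furniture and walls round the work are solid. World frame = base frame: x ahead of the robot, y to its left, z up, the work surface at z = 0. Lengths are in mm, angles in rad, forces in N, time in s.
With the tool pointing down it reaches from about 350 to 775 mm from the base axis. Payload 7.3 kg.
Tool frame: the origin (TCP) lies midway between the tips of the shut fingers; the grasp point (between the pads) lies 19 mm behind it; z points along the fingers, y is the line along which they close (so a half turn about z gives the same grasp; the last joint's range is limited). The gripper opens to 92 mm and grips with 3 to 60 N. Pads are 19 mm wide; open, the fingers measure 130 mm over their backs; the gripper's body (75 mm by 190 mm) begins 47 mm behind the grasp point.
Start: joints at [1.164, 0.342, 1.524, -0, 1.275, -0.146], TCP at [135.359, 507.273, 194.541] pointing down, gripper open.
Joint ranges: [-2.53, 2.53], [-0.77, 2.02], [0.04, 2.7], [-1, 4.14], [0.28, 2.66], [-3.11, 3.11]. Speed limits (rad/s): [2.57, 2.57, 3.14, 3.14, 3.14, 3.14].

INTERFACE

Orientations are given as [roll, pitch, yaw] about the fixed x, y, z axes, in that order (R = Rz(yaw) Ry(pitch) Rx(roll)).
In Python, from plant import bot gives the robot as it stands.
- The arm moves only by the tool servo_tool, never from a script. Its argument "deltas" is a list of rows, each a list of 2 entries, a list of its own where there are three numbers: the shift along the tool's x, y, z in m, then the turn, a rotation vector about the tool's x, y, z in degrees. A call has 1 to 20 rows; each row shifts and turns the commanded pose from where the row before left it, along the tool's axes as they then stand; what a row does not reach is not made up. A row lasts 1/8 s, in which the tool goes at most 62.5 mm and 10.7 degrees, less where a joint would pass 70% of its speed; a pose out of reach is approached as far as the arm can. A call with a gripper value outside its range is refused whole. "fingers" is the opening, from 0 (shut) to 1 (fully open), set as the call begins (left out, the last holds). The fingers move at their own pace and stop on an object; the grip force is fixed at half the most. Time passes only in rows, so rows that do not move let the fingers close. It gives the time, the measured TCP pose, the force, the opening and the grip force at its end, in the units of the state.
- bot.get_obs(): the state, without advancing time (a new reading comes with each control period).
- bot.capture(name): name is "scene" or "top"; returns the picture (420x560x3 uint8, red, green, blue); there is no depth.
- bot.camera_model(name): a dict with "mtx" (3x3 intrinsics, pixels), "dist" ([k1, k2, p1, p2, k3] as OpenCV has them; the pictures are not rectified), "xyz" and "rotation" of the camera in the world. Camera axes: x right, y down, z forward; pixel columns grow to the right and rows downward; lengths in mm; the calibration is good to about 2 mm. A picture is of the moment at which its call begins. camera_model takes no time and is no camera call.
- bot.close_job(): hands the job in; it is judged then, once.
The state is a dict: "time": time; "joint_positions": joint angles; "dq": joint speeds; "tau": joint torques, N m; "tool_pos": TCP position; "tcp_rot": TCP orientation; "contact_force": force on the tool from outside, world axes, zero at the start; "moment": the same for the moment, N m; "grip_width": finger opening in mm; "finger_force": force on a finger pad.
Only numpy, scipy, OpenCV 4.12 (cv2) and the standard library are available. Lean on these libraries where they do the work, as an engineer would, in place of code of your own. Each camera call takes 0.05 s, during which the arm holds its last target. There are 200 camera calls.

TASK

Get the tank ready for a gel run: lift the gel cassette out of its blue stand and lower it gently, upright, into the empty cassette slot of the electrophoresis tank until it stands fully on the bottom. Then close the tank: set the lid on gently, the right way round with its notch over the terminal tower, so that its rim rests flat on the flange all round. Do not let either part drop, and leave the pipette, tip box, timer and wash bottle where they are.

Things in the scene. Friction and masses are not known exactly. Their poses are not given: they have to be found in the camera images.
- tank: electrophoresis tank, clear walls (3 thick), dark green core, fixed; 146 (own y) x 108 (own x), rim 84 high. Origin: centre of its underside, z up. Outside flange (x to +-70, y to +-90), upper face 70 above the origin. The -x half holds the empty cassette slot; a cream blank plate fills the rear slot (x = 22) up to the rim. Only the grey terminal tower at its +y end rises above the rim.
- tank_slot (a point): centre of the bottom of the empty slot, where the cassette's underside comes to stand: 22 to -x of the tank's origin, 10 above it. Axes as the tank's. Two upright dark green guides form the slot: 13 wide in x, 106 between its ends along y. Their tops are 74 above this point, level with the rim; the last 10 flare out by 6 on every side as a lead-in.
- tank_seat (a point): centre of the plane of the flange's upper face, 70 above the tank's origin; the origin of the seated lid lies here. Axes as the tank's.
- tank_tower (a point): top centre of the grey terminal tower with a red and a black socket (34 along x, 18 along y), at x = +21, y = +59, 145 above the tank's origin.
- lid: lid: pale blue clear hood, loose, 0.22 kg, right way up on the bench. 168 (own y) x 130 (own x) over its flared lip, 61 high plus grip bar; inside 154 x 116, 58 deep: 4 play a side round the tank's walls. Origin: centre of its underside, z up. Seated, its lip rests on the flange and its axes point as the tank's. Black-edged notch in its +y end (x -6 to 48, y 40 to 80) passes the tower.
- lid_grip (a point): top centre of the black grip bar on the lid, 85 above the lid's origin and 3 to its -y side; the bar is 12 thick (lid's x), 70 long (lid's y), 24 high.
- lid_notch (a point): middle of the lid's notch, at x = +21, y = +59, 61 above the lid's origin; over the tower when seated.
- stand: blue cassette stand, fixed; 132 (own y) x 72 (own x), its two slotted cheeks 39 high. Origin: centre of its underside. The cassette's slot runs along y.
- stand_slot (a point): middle of the stand's slot floor, 10 above its origin, where the cassette stands at the start.
- cassette: gel cassette, loose, a flat rigid slab 9 thick (own x) x 100 wide (own y) x 108 high (own z), 0.14 kg, pale with a blue window and a green top strip; stands upright in the stand's slot. Origin: centre of its lower edge. Either face may go to the front. Seated in the tank, its top is 34 above the rim and 10 below the lid's ceiling.
- cassette_top (a point): middle of the cassette's upper edge, 108 above its origin.
- micropipette: white pipette with blue button lying on the bench in front of the tank, 244 long; bystander. Origin: centre of its underside.
- tip_box: grey box of pipette tips with clear lid, 75 x 94 x 62, behind the tank; bystander. Origin: centre of its underside.
- timer: white bench timer with an orange button, 68 x 64 x 22, at the back on the right; bystander. Origin: centre of its underside.
- wash_bottle: white squeeze bottle with red cap and bent red spout, 185 high, at the back on the right; bystander. Origin: centre of its underside.
Mind the look-alikes: they are no part of the job. What is shaped like the cassette but yellow is not meant.

How it is judged (in metres and radians):
On the way:
1. the cassette stands fully home in the tank's empty slot (horizontal distance between cassette and tank_slot below 0.006 m and z of cassette in the frame of tank_slot below 0.004 m and angle between cassette's own z axis and vertical below 0.08 rad and angle between the x axis of cassette and the x axis of tank, either way round below 0.08 rad), for 0.2 s.
At the end, for the whole second after the job is handed in: Cassette in the slot: within 6 mm of centre, under 4 mm above the bottom, within 0.08 rad of upright and of the slot direction. Lid on the right way round: centred within 7 mm, within 3.5 mm of the flange, tilt under 0.04 rad, notch within 15 mm of the tower. Both released and at rest (all of step 1 and horizontal distance between lid and tank_seat below 0.007 m and z of lid in the frame of tank_seat between -0.004 and 0.0035 m and angle between lid's own z axis and vertical below 0.04 rad and horizontal distance between lid_notch and tank_tower below 0.015 m and linear speed of each of cassette, lid below 0.02 m/s); the robot touches nothing.
It fails at once if the cassette is dropped down the slot (faster than 0.5 m/s there) (horizontal distance between cassette and tank_slot below 0.03 m and z of cassette in the frame of tank_slot below 0.085 m and linear speed of cassette above 0.5 m/s).
It fails at once if the lid is dropped on the tank (faster than 0.5 m/s within 40 mm of its seat) (horizontal distance between lid and tank_seat below 0.05 m and z of lid in the frame of tank_seat below 0.04 m and linear speed of lid above 0.5 m/s).
It fails at once if the cassette is tipped over (more than 0.7 rad) (angle between cassette's own z axis and vertical above 0.7 rad).
It fails at once if the pipette, tip box, timer or wash bottle is moved by more than 30 mm (distance of any of micropipette, tip_box, timer, wash_bottle from where it was at the start of the episode above 0.03 m).
It also fails if it takes over 70 s, if anything falls off the work surface, if the arm or the gripper's body presses on something with over 40 N, if the wrist force passes 120 N, or if a joint passes its speed limit or range.

## Working session

There is one attempt and no reset: what is moved stays moved. The work goes in short steps, Python scripts to look and compute and a tool call to move; the robot and the scene stay as the last step left them, time stands still between calls to the robot, and variables do not carry over. Pictures are saved under pics/ and viewed, at most 10 in all, crops included, and the job is handed in when it is done.

Besides the shell and the picture viewer there is one more tool, called after "Emit:" in YAML: its name, and indented under it one key for each argument. servo_tool: Moves the arm, as the interface text tells. Its arguments: {"type":"object","properties":{"deltas":{"type":"array"},"fingers":{"type":"number"}},"required":["deltas"]}

```bash
mkdir -p pics; ls; python3 - <<'E'
from plant import bot
import cv2
for n in("scene","top"):
    im=bot.capture(n); cv2.imwrite(f"pics/{n}0.png",im[:,:,::-1])
    m=bot.camera_model(n); print(n,{k:(v.tolist() if hasattr(v,'tolist') else v) for k,v in m.items()})
o=bot.get_obs();print(o)
E
```

```text
pics
scene {'mtx': [[400.91305703949496, 0.0, 278.1198072343304], [0.0, 400.91305703949496, 206.16707436399295], [0.0, 0.0, 1.0]], 'dist': [0.013317008457648249, 0.0, 0.0, 0.0, 0.0], 'xyz': [253.36001549793252, -716.8925156724243, 798.9504567805762], 'rotation': [-2.3426670284620488, -0.020219474527017667, -0.42693290495475056]}
top {'mtx': [[472.8772981460602, 0.0, 274.78422123433677], [0.0, 472.8772981460602, 215.23259197144705], [0.0, 0.0, 1.0]], 'dist': [0.016417765669420548, 0.0, 0.0, 0.0, 0.0], 'xyz': [487.38991473187184, -44.37332136445105, 1269.7399469185352], 'rotation': [-3.0837571351972755, -0.01786441075603218, -1.5486954395755164]}
{'time': 0.1, 'joint_positions': array([ 1.16401046e+00,  3.42655229e-01,  1.52490212e+00,  1.56227850e-05,
        1.27537774e+00, -1.46038117e-01]), 'dq': array([ 3.46302137e-04,  2.90107644e-04, -2.80158720e-03, -2.41054589e-04,
        2.97108013e-05, -1.89281609e-03]), 'tau': array([ 1.99126598e-04, -4.32011247e+01, -2.44694960e+01,  7.19462684e-02,
        5.26215881e-02, -3.11277063e-05]), 'tool_pos': array([135.18362665, 506.89417592, 193.92010661]), 'tcp_rot': array([-3.14026668e+00, -2.10132179e-04,  2.88084021e+00]), 'contact_force': array([-0.14061225, -0.41852053, -0.57401515]), 'moment': array([ 0.02165985, -0.04456823, -0.0374777 ]), 'finger_force': 0.0, 'grip_width': 91.86522474849998}
```

View pics/scene0.png

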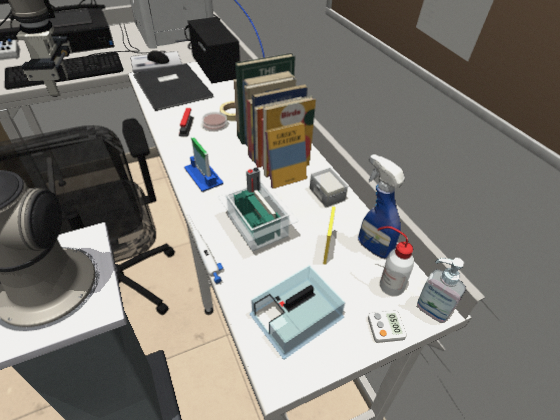

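View pics/top0.png

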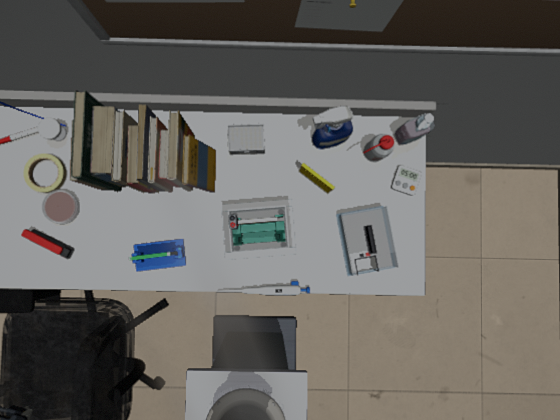

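The top view shows the green-topped cassette in the blue stand at about (158,255). The tank is at (258,228) with its tower at about (233,220). The lid is at (368,240), with its notch end at the bottom (365,262). A yellow look-alike lies at (317,177). The cassette that is meant is the green-topped one in the blue stand; the yellow one is excluded. I'll confirm this with enlarged crops.

```bash
cat > h.py <<'E'
import numpy as np,cv2
from plant import bot
from scipy.spatial.transform import Rotation as Rn
M={n:bot.camera_model(n) for n in("scene","top")}
def RT(n): return Rn.from_euler('xyz',M[n]['rotation']).as_matrix(),np.array(M[n]['xyz'],float)
def K(n): return np.array(M[n]['mtx'],float),np.array(M[n]['dist'],float)
def proj(n,P):
    R,c=RT(n);k,d=K(n);P=(np.atleast_2d(np.array(P,float))-c)@R
    return cv2.projectPoints(P.reshape(-1,1,3),np.zeros(3),np.zeros(3),k,d)[0].reshape(-1,2)
def ray(n,uv):
    k,d=K(n);R,c=RT(n);q=cv2.undistortPoints(np.array(uv,float).reshape(-1,1,2),k,d).reshape(-1,2)
    return c,np.c_[q,np.ones(len(q))]@R.T
def onz(n,uv,z):
    c,v=ray(n,uv);return c+v*((z-c[2])/v[:,2])[:,None]
def tri(uvs,uvt):
    c1,a=ray("scene",uvs);c2,b=ray("top",uvt);out=[]
    for x,y in zip(a,b):
        s=np.linalg.lstsq(np.c_[x,-y],c2-c1,rcond=None)[0]
        p,q=c1+s[0]*x,c2+s[1]*y;out.append([*((p+q)/2),np.linalg.norm(p-q)])
    return np.array(out)
E
python3 - <<'E'
from h import *
np.set_printoptions(suppress=True,precision=1)
s=cv2.imread("pics/scene0.png");t=cv2.imread("pics/top0.png")
def cr(i,x,y,w=88,h=100):return cv2.resize(i[y:y+h,x:x+w],None,fx=3,fy=3,interpolation=cv2.INTER_CUBIC)
cv2.imwrite("pics/c1.png",np.vstack([np.hstack([cr(t,115,205),cr(t,215,180),cr(t,325,190)]),np.hstack([cr(s,165,115),cr(s,215,160),cr(s,250,260)])]))
print(proj("top",[[0,0,0],[135,507,194]]),proj("scene",[[0,0,0],[135,507,194]]))
print(onz("top",[[158,255],[258,228],[368,240]],0))
# green strip
for n,i in(("scene",s),("top",t)):
    hsv=cv2.cvtColor(i,cv2.COLOR_BGR2HSV);m=cv2.inRange(hsv,(50,130,110),(80,255,255))
    k,l,st,ce=cv2.connectedComponentsWithStats(m)
    for j in range(1,k):
        if st[j,4]>8:
            c=np.argwhere(l==j)[:,::-1].astype(np.float32);print(n,st[j],ce[j],cv2.minAreaRect(c))
E
```

```text
[[245.  429.3]
 [ 11.  398.3]] [[ 45.7 284.3]
 [ 63.5  97.2]]
[[ 448.2  243.1    0. ]
 [ 526.   -21.1    0. ]
 [ 500.5 -317.6    0. ]]
scene [192 138  13  15  42] [197.9 144.8] ((197.84425354003906, 144.71310424804688), (17.79712677001953, 2.1766271591186523), 50.19443130493164)
top [132 253  35   7 109] [148.6 255.9] ((148.8675079345703, 255.89593505859375), (3.09777569770813, 34.23439407348633), 83.1572265625)
```

View pics/c1.png

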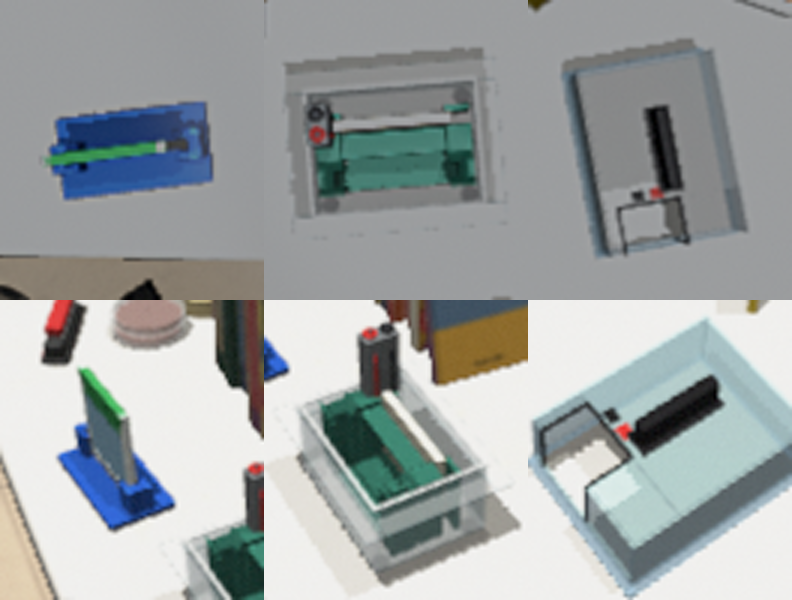

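The crops confirm it: the green-topped cassette is in the blue stand. The tank's tower is at its image-left, far end, so the slot is on the side near the robot. The lid's notch faces the robot, so the lid must turn by about -90°. Next I'll measure.

```bash
python3 - <<'E'
from h import *
np.set_printoptions(suppress=True,precision=1)
s=cv2.imread("pics/scene0.png");t=cv2.imread("pics/top0.png")
def comp(i,lo,hi,box,name):
    x,y,w,h=box;m=cv2.inRange(cv2.cvtColor(i,cv2.COLOR_BGR2HSV),lo,hi);z=np.zeros_like(m);z[y:y+h,x:x+w]=m[y:y+h,x:x+w]
    k,l,st,ce=cv2.connectedComponentsWithStats(z)
    for j in range(1,k):
        if st[j,4]>12:
            c=np.argwhere(l==j)[:,::-1].astype(np.float32);print(name,st[j,4],ce[j],cv2.boxPoints(cv2.minAreaRect(c)).tolist())
comp(t,(0,0,0),(180,255,45),(335,205,60,75),"bar top")
comp(s,(0,0,0),(180,255,45),(250,270,95,70),"bar scene")
comp(t,(100,150,60),(125,255,255),(115,225,85,60),"stand top")
comp(t,(70,60,40),(90,255,255),(215,190,85,70),"core top")
comp(t,(0,0,170),(180,60,255),(235,205,60,30),"plate top")
def cr(i,x,y):return cv2.resize(i[y:y+60,x:x+80],None,fx=5,fy=5,interpolation=cv2.INTER_CUBIC)
cv2.imwrite("pics/c2.png",np.vstack([np.hstack([cr(t,218,195),cr(t,332,222)]),np.hstack([cr(s,220,185),cr(s,248,283)])]))
# cassette strip
print(tri([[192.3,138.7],[207.3,152.7]],[[131,258.4],[166.7,253.7]]))
print("c onz118",onz("top",[[131,258.4],[166.7,253.7]],118))
E
```

```text
bar top 139 [369.5 238.6] [[363.8461608886719, 226.23077392578125], [370.3846130371094, 224.923095703125], [375.6922912597656, 251.4615478515625], [369.1538391113281, 252.76922607421875]]
bar scene 305 [298.9 297.7] [[282.39410400390625, 302.4764709472656], [310.4764404296875, 284.6058654785156], [315.70587158203125, 292.8235168457031], [287.62353515625, 310.6941223144531]]
stand top 397 [152.2 247.6] [[130.7384490966797, 244.90771484375], [173.93846130371094, 239.50772094726562], [175.2615509033203, 250.09234619140625], [132.06153869628906, 255.49234008789062]]
stand top 475 [156.6 262.5] [[132.7384796142578, 259.90771484375], [179.7538604736328, 254.0308074951172], [181.1077117919922, 264.861572265625], [134.0923309326172, 270.73846435546875]]
core top 19 [278.9 215.3] [[275.0, 214.0], [282.0, 214.0], [282.0, 216.0], [275.0, 216.0]]
core top 1005 [258.9 232.6] [[231.20533752441406, 224.66336059570312], [283.5073547363281, 220.21212768554688], [285.26739501953125, 240.89212036132812], [232.96536254882812, 245.34335327148438]]
[[443.3 282.6 110.    2.7]
 [459.4 195.1 114.3   8.5]]
c onz118 [[442.3 280.7 118. ]
 [455.4 195.6 118. ]]
```

View pics/c2.png

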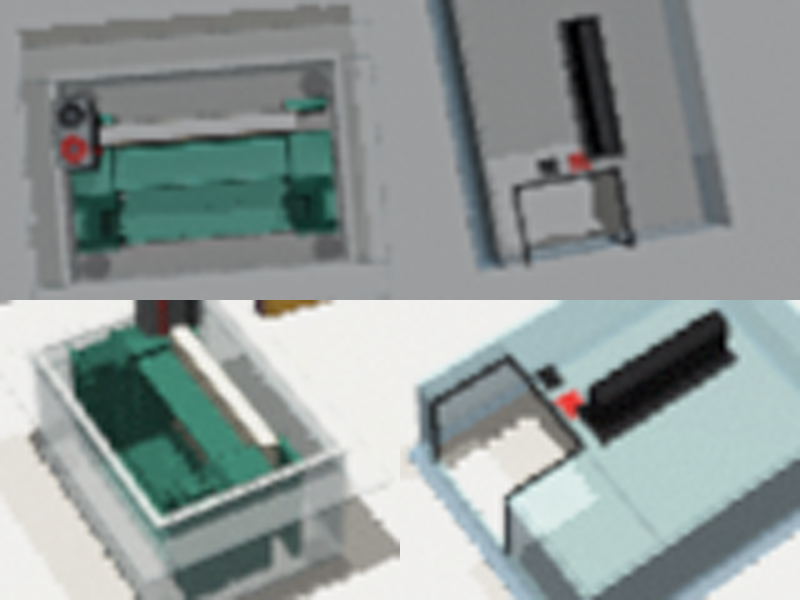

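```bash
cat > m.py <<'E'
from h import *
from scipy.ndimage import map_coordinates
np.set_printoptions(suppress=True,precision=2)
t=cv2.imread("pics/top0.png");g=cv2.cvtColor(t,cv2.COLOR_BGR2GRAY).astype(float)
C=np.array([[52,82],[343,60],[353,263],[64,284]])/5+[218,195]-0.4
lines=[];
for i in range(4):
    a,b=C[i],C[(i+1)%4];d=(b-a)/np.linalg.norm(b-a);n=np.array([-d[1],d[0]]);pts=[]
    for f in np.linspace(.2,.8,25):
        o=np.arange(-3,3.01,.1);P=a+f*(b-a)+o[:,None]*n
        v=map_coordinates(g,[P[:,1],P[:,0]],order=1);pts.append(P[v.argmax()])
    l=cv2.fitLine(np.array(pts,np.float32),cv2.DIST_HUBER,0,.01,.01).ravel();lines.append(l)
def X(l,m):
    s=np.linalg.solve(np.c_[l[:2],-m[:2]],m[2:]-l[2:]);return l[2:]+s[0]*l[:2]
q=[X(lines[i-1],lines[i]) for i in range(4)]
W=onz("top",q,84);print("rim px",q,"\nW",W,W.mean(0))
for i in range(4):
    e=W[(i+1)%4]-W[i];print(np.hypot(*e[:2]),np.degrees(np.arctan2(e[1],e[0])))
print("slot px->", onz("top",[[259,237.4]],84), "tower (sockets)",onz("top",[[218+72/5,195+131/5]],145))
# red socket / tower, bar
L=onz("top",[[363.4,226.3],[368.7,252.9],[366,239.5]],61);Rr=onz("top",[[370.9,224.8],[376.2,251.4],[373.5,238.2]],85)
print("bar left",L,"right",Rr)
for e in(L[1]-L[0],Rr[1]-Rr[0]):print(np.hypot(*e[:2]),np.degrees(np.arctan2(e[1],e[0])))
lo=np.array([[435,20],[730,220],[485,265]])/5  # lid lip corners in right tile
# scene top edge of bar: near/far ends -> tri
print("bar tri",tri([[248+322/5-0.4,283+12/5],[248+192/5-.4,283+85/5]],[[332+190/5,222+16/5],[332+212/5,222+152/5]]))
print("cass",onz("top",[[148.85,256.05]],118),"stand",onz("top",[[159.8-.4,254.8-.4]],8))
q=onz("top",[[130.7,244.9],[173.9,239.5],[134.1,270.7],[181.1,264.9]],5);print([np.degrees(np.arctan2(*(q[i]-q[i+1])[:2])) for i in(0,2)])
q=onz("top",[[131,258.4],[166.7,253.7]],118);print(np.degrees(np.arctan2(*(q[0]-q[1])[:2])))
E
python3 m.py
```

```text
rim px [array([225.28, 209.81], dtype=float32), array([290.47, 204.6 ], dtype=float32), array([285.83, 249.08], dtype=float32), array([232.16, 252.74], dtype=float32)] 
W [[ 567.27   60.45   84.  ]
 [ 584.21 -102.91   84.  ]
 [ 472.32  -93.54   84.  ]
 [ 460.3    40.27   84.  ]] [521.02 -23.94  84.  ]
164.23827954777656 -84.07832321129149
112.2822019184802 175.21260661098628
134.34803834527676 95.13299052057133
108.8532565586527 10.684619351345573
slot px-> [[500.01 -25.75  84.  ]] tower (sockets) [[536.42  37.4  145.  ]]
bar left [[ 534.68 -292.27   61.  ]
 [ 466.98 -306.59   61.  ]
 [ 501.03 -299.31   61.  ]] right [[ 537.95 -306.21   85.  ]
 [ 471.55 -320.18   85.  ]
 [ 504.44 -313.09   85.  ]]
69.20191866276721 -168.0585380923941
67.85355768065644 -168.11100383985732
bar tri [[ 536.6  -303.72   85.47    0.6 ]
 [ 469.31 -315.12   88.03    0.67]]
cass [[448.84 238.25 118.  ]] stand [[450.09 237.68   8.  ]]
[np.float64(-8.413232584118699), np.float64(-8.217773582535672)]
-8.735963669098815
```

Measured positions, with checks against the given sizes:
- **Tank:** origin about (521,-24), yaw 5.5°. The tower is predicted at (536,37) and measured at (536,37).
- **Slot:** (499.3,-26).
- **Cassette:** (449,238), yaw 8.4°, agreeing with the stand centre. Its top triangulates to z of about 110–114, against a nominal 118.
- **Lid bar:** (502.8,-306.5), yaw 101.9°, top at z of about 85–88.

Now the first move.

Emit:
servo_tool:
  deltas:
    - [[-0.037, -0.018, 0], [0, 0, 0]]
    - [[-0.037, -0.018, 0], [0, 0, 0]]
    - [[-0.037, -0.018, 0], [0, 0, 0]]
    - [[-0.037, -0.018, 0], [0, 0, 0]]
    - [[-0.037, -0.018, 0], [0, 0, 0]]
    - [[-0.037, -0.018, 0], [0, 0, 0]]
    - [[-0.037, -0.018, 0], [0, 0, 0]]
    - [[-0.037, -0.018, 0], [0, 0, 0]]
    - [[-0.037, -0.018, 0], [0, 0, 0]]
    - [[-0.037, -0.018, 0], [0, 0, 0]]
    - [[0, 0, 0], [0, 0, 9.5]]
    - [[0, 0, 0], [0, 0, 9.5]]
    - [[0, 0, 0], [0, 0, 9.5]]
    - [[0, 0, 0], [0, 0, 9.5]]
    - [[0, 0, 0], [0, 0, 9.5]]
    - [[0, 0, 0], [0, 0, 9.5]]
    - [[0, 0, 0], [0, 0, 9.5]]
    - [[0, 0, 0], [0, 0, 0]]
  fingers: 1

```text
time: 2.35
tool_pos: [446.2, 237.9, 194.2]
tcp_rot: [-3.141, 0.0, 1.722]
contact_force: [0.8, -0.0, -0.5]
grip_width: 92.0
finger_force: 0.0
```

```bash
cat >> h.py <<'E'
def go(x,y,z,yaw):
    o=bot.get_obs();p=o['tool_pos'];Rm=Rn.from_euler('xyz',o['tcp_rot'])
    d=Rm.inv().apply(np.array([x,y,z])-p)
    T=Rn.from_euler('xyz',[180,0,yaw],degrees=True)
    print("t",o['time'],"p",p.round(1),"yaw",np.degrees(o['tcp_rot']).round(2),"d_tool",d.round(1),"turn",np.degrees((Rm.inv()*T).as_rotvec()).round(2),"F",o['contact_force'].round(1),"w",round(o['grip_width'],1))
E
python3 -c "
from h import *
go(449,238,88,98.4)"
```

```text
t 2.35 p [446.2 237.9 194.2] yaw [-179.96    0.     98.64] d_tool [ -0.3   2.8 106.2] turn [-0.04  0.    0.24] F [ 0.8 -0.  -0.5] w 92.0
```

Emit:
servo_tool:
  deltas:
    - [[0, 0.003, 0.02], [0, 0, 0.2]]
    - [[0, 0, 0.02], [0, 0, 0]]
    - [[0, 0, 0.02], [0, 0, 0]]
    - [[0, 0, 0.02], [0, 0, 0]]
    - [[0, 0, 0.016], [0, 0, 0]]
    - [[0, 0, 0.01], [0, 0, 0]]
    - [[0, 0, 0], [0, 0, 0]]

```text
time: 3.22
tool_pos: [449.0, 238.3, 88.0]
tcp_rot: [-3.14, 0.0, 1.718]
contact_force: [0.4, 0.0, -0.4]
grip_width: 91.5
finger_force: 0.0
```

Emit:
servo_tool:
  deltas:
    - [[0, 0, 0], [0, 0, 0]]
    - [[0, 0, 0], [0, 0, 0]]
    - [[0, 0, 0], [0, 0, 0]]
    - [[0, 0, 0], [0, 0, 0]]
    - [[0, 0, 0], [0, 0, 0]]
    - [[0, 0, 0], [0, 0, 0]]
    - [[0, 0, 0], [0, 0, 0]]
    - [[0, 0, 0], [0, 0, 0]]
  fingers: 0

```text
time: 4.22
tool_pos: [449.4, 238.4, 88.5]
tcp_rot: [-3.142, -0.0, 1.717]
contact_force: [-1.0, -0.2, -0.2]
grip_width: 16.6
finger_force: 0.0
```

Emit:
servo_tool:
  deltas:
    - [[0, 0, 0], [0, 0, 0]]
    - [[0, 0, 0], [0, 0, 0]]
    - [[0, 0, 0], [0, 0, 0]]

```text
time: 4.6
tool_pos: [449.4, 238.4, 88.5]
tcp_rot: [3.142, -0.0, 1.717]
contact_force: [0.8, 0.5, -0.1]
grip_width: 0.7
finger_force: 0.0
```

The fingers closed on nothing, so I'll look.

```bash
python3 - <<'E'
from h import *
s=bot.capture("scene");t=bot.capture("top")
cv2.imwrite("pics/s1.png",s[:,:,::-1]);cv2.imwrite("pics/t1.png",t[:,:,::-1])
def cr(i,x,y):return cv2.resize(i[y:y+120,x:x+80,::-1],None,fx=5,fy=5,interpolation=cv2.INTER_CUBIC)
cv2.imwrite("pics/c3.png",np.hstack([cr(s,165,95),cr(t,115,195)]))
print(proj("scene",[[449,238,88]]),proj("top",[[449,238,88]]))
go(449,238,88,98.4)
E
```

```text
[[198.926436  152.6595807]] [[151.95860064 255.64392232]]
t 4.7 p [449.4 238.4  88.5] yaw [180.    -0.    98.36] d_tool [-0.4 -0.4  0.5] turn [ 0.   -0.   -0.04] F [-0.6  0.5 -0.2] w 0.6
```

View pics/c3.png

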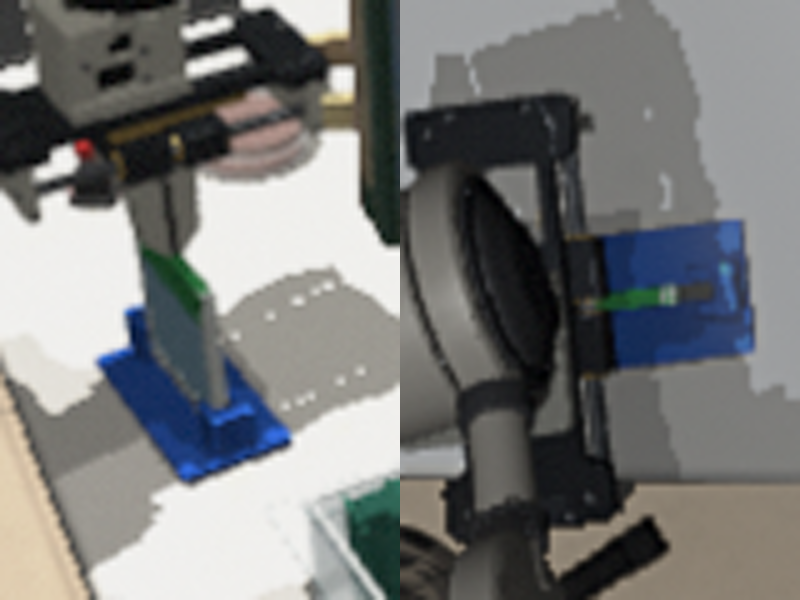

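The picture shows the shut fingertips ending at the strip's middle, about scene px (199,145). No finger is visible on the cassette's near face, and the cassette has not moved. It looks as if the tips are above the top edge, so I'll check that numerically.

```bash
python3 - <<'E'
from h import *
np.set_printoptions(suppress=True,precision=1)
for z in(88,100,112,118,130,154):print(z,proj("scene",[[449,238,z]])[0],proj("top",[[449,238,z]])[0])
print("cassette corners near: top/bottom",proj("scene",[[456,189,118],[442,288,118]]),proj("scene",[[456,189,10]]))
a=cv2.imread("pics/scene0.png").astype(int);b=cv2.imread("pics/s1.png").astype(int)
def g(i):
    m=cv2.inRange(cv2.cvtColor(i.astype(np.uint8),cv2.COLOR_BGR2HSV),(50,130,90),(80,255,255))[130:165,180:220];return np.argwhere(m)[:,::-1]+[180,130]
for i in(a,b):
    q=g(i);print(len(q),q.min(0),q.max(0))
E
python3 -c "
from h import bot;o=bot.get_obs();print(o['joint_positions'],o['tau'])"
```

```text
88 [198.9 152.7] [152.  255.6]
100 [198.4 149.3] [150.8 255.8]
112 [197.9 145.9] [149.6 255.9]
118 [197.7 144.2] [149. 256.]
130 [197.2 140.7] [147.7 256.1]
154 [196.1 133.6] [145.1 256.4]
cassette corners near: top/bottom [[205.1 153.1]
 [190.5 135.6]] [[209.  182.4]]
46 [192 138] [204 152]
6 [202 150] [205 152]
[3.36973982e-01 4.26233657e-01 1.71802180e+00 6.73675032e-05
 9.97304546e-01 1.91064271e-01] [-1.41644483e-03 -4.35579479e+01 -2.05521315e+01  7.32671306e-02
  2.09475320e-02 -5.71574873e-06]
```

The visible tips project to z of about 112–118, while the reading says 88. So the tool really sits some 25–30 mm above its reading, or the tips are otherwise short of it. I'll open and go 28 mm lower, where the body still clears under either reading, then look before closing.

Emit:
servo_tool:
  deltas:
    - [[0, 0, 0], [0, 0, 0]]
    - [[0, 0, 0], [0, 0, 0]]
    - [[0, 0, 0], [0, 0, 0]]
    - [[0, 0, 0], [0, 0, 0]]
    - [[0, 0, 0], [0, 0, 0]]
    - [[0, 0, 0], [0, 0, 0]]
    - [[0, 0, 0], [0, 0, 0]]
    - [[0, 0, 0.007], [0, 0, 0]]
    - [[0, 0, 0.007], [0, 0, 0]]
    - [[0, 0, 0.007], [0, 0, 0]]
    - [[0, 0, 0.007], [0, 0, 0]]
    - [[0, 0, 0], [0, 0, 0]]
  fingers: 0.6

```text
time: 6.2
tool_pos: [449.0, 238.2, 59.8]
tcp_rot: [-3.14, 0.0, 1.717]
contact_force: [-0.2, 0.2, 0.9]
grip_width: 54.6
finger_force: 0.0
```

```bash
python3 - <<'E'
from h import *
s=bot.capture("scene");t=bot.capture("top")
cv2.imwrite("pics/s2.png",s[:,:,::-1])
def cr(i,x,y):return cv2.resize(i[y:y+85,x:x+57,::-1],None,fx=7,fy=7,interpolation=cv2.INTER_CUBIC)
cv2.imwrite("pics/c4.png",np.hstack([cr(s,170,110),cr(t,130,210)]))
go(449,238,60,98.4)
E
```

```text
t 6.3 p [449.5 238.4  60.5] yaw [180.    -0.    98.36] d_tool [-0.4 -0.5  0.5] turn [ 0.   -0.   -0.04] F [ 0.5 -0.1  0.5] w 55.0
```

View pics/c4.png

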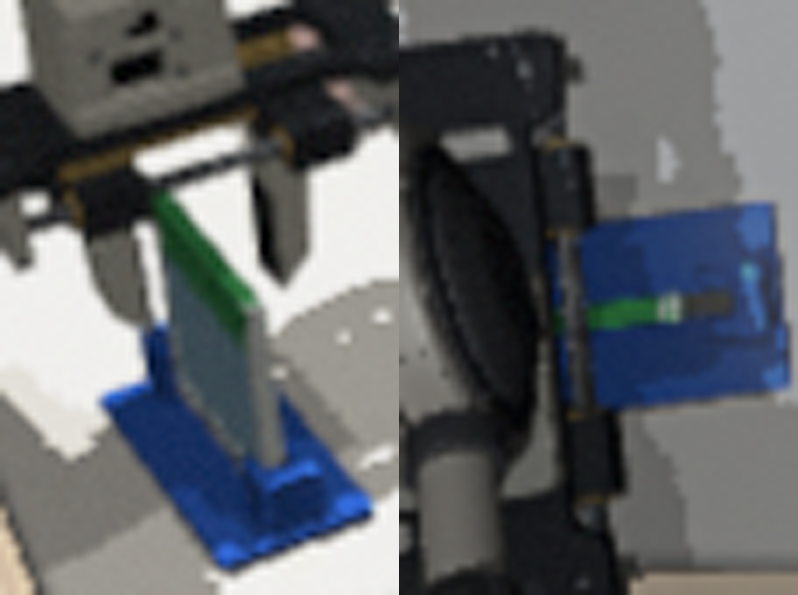

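The open fingertips are at scene px (188.6,155.7) and (210.7,150.7), one on each side of the strip. Their midpoint (199.6,153.2) projects to z of about 87. The fingers now straddle the slab properly, so I'll close.

Emit:
servo_tool:
  deltas:
    - [[0, 0, 0], [0, 0, 0]]
    - [[0, 0, 0], [0, 0, 0]]
    - [[0, 0, 0], [0, 0, 0]]
    - [[0, 0, 0], [0, 0, 0]]
    - [[0, 0, 0], [0, 0, 0]]
    - [[0, 0, 0], [0, 0, 0]]
    - [[0, 0, 0], [0, 0, 0]]
    - [[0, 0, 0], [0, 0, 0]]
  fingers: 0

```text
time: 7.3
tool_pos: [449.5, 238.4, 60.5]
tcp_rot: [3.141, -0.0, 1.717]
contact_force: [0.6, 0.4, -0.1]
grip_width: 8.5
finger_force: 30.0
```

It is gripped: width 8.5 and 30 N. The tool's z reads about 27 mm low, so I'll work with relative moves. Now lift 140 and carry to above the slot.

Emit:
servo_tool:
  deltas:
    - [[0, 0, -0.01], [0, 0, 0]]
    - [[0, 0, -0.02], [0, 0, 0]]
    - [[0, 0, -0.02], [0, 0, 0]]
    - [[0, 0, -0.025], [0, 0, 0]]
    - [[0, 0, -0.025], [0, 0, 0]]
    - [[0, 0, -0.02], [0, 0, 0]]
    - [[0, 0, -0.02], [0, 0, 0]]
    - [[0, 0, 0], [0, 0, 0]]

```text
time: 8.3
tool_pos: [450.0, 238.7, 202.2]
tcp_rot: [3.138, -0.001, 1.717]
contact_force: [1.1, 0.8, -2.6]
grip_width: 8.7
finger_force: 30.0
```

Emit:
servo_tool:
  deltas:
    - [[-0.015, 0.0005, 0], [0, 0, 0]]
    - [[-0.025, 0.001, 0], [0, 0, 0]]
    - [[-0.03, 0.001, 0], [0, 0, 0]]
    - [[-0.03, 0.0015, 0], [0, 0, 0]]
    - [[-0.03, 0.0015, 0], [0, 0, 0]]
    - [[-0.03, 0.0015, 0], [0, 0, 0]]
    - [[-0.03, 0.0015, 0], [0, 0, 0]]
    - [[-0.03, 0.001, 0], [0, 0, 0]]
    - [[-0.025, 0.001, 0], [0, 0, 0]]
    - [[-0.015, 0.0005, 0], [0, 0, 0]]
    - [[-0.009, 0, 0], [0, 0, 1.5]]
    - [[0, 0, 0], [0, 0, 1.4]]
    - [[0, 0, 0], [0, 0, 0]]

```text
time: 9.93
tool_pos: [499.2, -25.5, 200.4]
tcp_rot: [-3.141, -0.0, 1.666]
contact_force: [0.3, 0.0, -1.2]
grip_width: 8.8
finger_force: 30.0
```

```bash
python3 - <<'E'
from h import *
s=bot.capture("scene");t=bot.capture("top")
cv2.imwrite("pics/s3.png",s[:,:,::-1]);cv2.imwrite("pics/t3.png",t[:,:,::-1])
def cr(i,x,y):return cv2.resize(i[y:y+120,x:x+80,::-1],None,fx=5,fy=5,interpolation=cv2.INTER_CUBIC)
cv2.imwrite("pics/c5.png",np.hstack([cr(s,215,130),cr(t,218,170)]))
go(499.6,-25.8,200.5,95.5)
E
```

```text
t 10.025 p [499.3 -25.5 200.6] yaw [ 1.800e+02 -2.000e-02  9.552e+01] d_tool [-0.4  0.3  0.1] turn [ 0.   -0.02  0.02] F [ 0.3 -0.3 -1. ] w 8.6
```

View pics/c5.png

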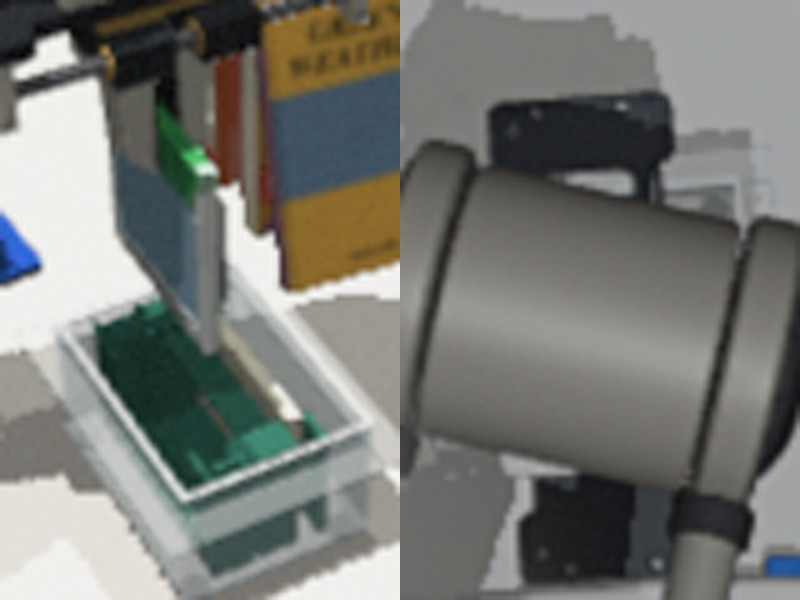

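The cassette hangs upright over the near half. Its near lower corner is at about scene px (257,200) and its near upper corner at about (258,165). I'll compare these with the predictions.

```bash
python3 - <<'E'
from h import *
np.set_printoptions(suppress=True,precision=1)
a=np.radians(5.5);R=np.array([[np.cos(a),-np.sin(a)],[np.sin(a),np.cos(a)]])
def w(x,y,z):return [*(np.array([499.3,-26])+R@[x,y]),z]
pts=[w(x,-50,z) for z in(150,258) for x in(-4.5,4.5)]+[w(-4.5,50,z) for z in(150,258)]
p=proj("scene",pts);print(p,"\ncrop",(p-[215,130]+.5)*5)
# tank rim corners predicted
o=[521,-24];print("rim crop",(proj("scene",[[*(np.array(o)+R@[x,y]),84] for x,y in((-54,73),(54,-73),(-54,-73))])-[215,130]+.5)*5)
E
```

```text
[[255.  200.4]
 [258.4 199.2]
 [254.1 164.2]
 [257.7 162.9]
 [236.5 176.4]
 [234.1 140.5]] 
crop [[202.7 354.6]
 [219.7 348.3]
 [197.8 173.3]
 [216.2 167.1]
 [110.1 234.3]
 [ 97.9  55.1]]
rim crop [[ 50.  322.3]
 [368.9 425.1]
 [176.6 502.2]]
```

Cassette corners match the prediction within about 1 px. The tank rim is seen about 1 px towards +x, which is well inside the 8 mm lead-in. I'll shift +1 mm in x and lower in stages, watching the force.

Emit:
servo_tool:
  deltas:
    - [[0, 0.001, -0.0], [0, 0, 0]]
    - [[0, 0, 0.015], [0, 0, 0]]
    - [[0, 0, 0.02], [0, 0, 0]]
    - [[0, 0, 0.015], [0, 0, 0]]
    - [[0, 0, 0.01], [0, 0, 0]]
    - [[0, 0, 0.005], [0, 0, 0]]
    - [[0, 0, 0.003], [0, 0, 0]]
    - [[0, 0, 0.003], [0, 0, 0]]
    - [[0, 0, 0.003], [0, 0, 0]]
    - [[0, 0, 0], [0, 0, 0]]

```text
time: 11.28
tool_pos: [500.3, -26.0, 126.4]
tcp_rot: [-3.141, -0.0, 1.666]
contact_force: [0.1, 0.2, -2.2]
grip_width: 8.8
finger_force: 30.0
```

Emit:
servo_tool:
  deltas:
    - [[0, 0, 0.003], [0, 0, 0]]
    - [[0, 0, 0.003], [0, 0, 0]]
    - [[0, 0, 0.003], [0, 0, 0]]
    - [[0, 0, 0], [0, 0, 0]]

```text
time: 11.78
tool_pos: [500.2, -26.0, 117.2]
tcp_rot: [-3.141, -0.0, 1.666]
contact_force: [0.2, 0.3, -1.4]
grip_width: 8.7
finger_force: 30.0
```

It is through the lead-in with no side force, so I'll keep lowering.

Emit:
servo_tool:
  deltas:
    - [[0, 0, 0.005], [0, 0, 0]]
    - [[0, 0, 0.007], [0, 0, 0]]
    - [[0, 0, 0.008], [0, 0, 0]]
    - [[0, 0, 0.008], [0, 0, 0]]
    - [[0, 0, 0], [0, 0, 0]]

```text
time: 12.4
tool_pos: [499.8, -25.9, 88.7]
tcp_rot: [-3.14, -0.001, 1.666]
contact_force: [0.2, -0.4, -1.5]
grip_width: 8.4
finger_force: 30.0
```

Emit:
servo_tool:
  deltas:
    - [[0, 0, 0.007], [0, 0, 0]]
    - [[0, 0, 0.007], [0, 0, 0]]
    - [[0, 0, 0.006], [0, 0, 0]]
    - [[0, 0, 0.003], [0, 0, 0]]
    - [[0, 0, 0.001], [0, 0, 0]]
    - [[0, 0, 0], [0, 0, 0]]

```text
time: 13.15
tool_pos: [500.5, -26.1, 65.6]
tcp_rot: [3.141, -0.0, 1.666]
contact_force: [-0.3, -0.8, -2.3]
grip_width: 9.0
finger_force: 30.0
```

Emit:
servo_tool:
  deltas:
    - [[0, 0, 0.001], [0, 0, 0]]
    - [[0, 0, 0.001], [0, 0, 0]]
    - [[0, 0, 0.001], [0, 0, 0]]
    - [[0, 0, 0.001], [0, 0, 0]]
    - [[0, 0, 0], [0, 0, 0]]

```text
time: 13.78
tool_pos: [500.3, -26.0, 61.4]
tcp_rot: [-3.141, -0.0, 1.666]
contact_force: [-0.6, 1.2, -2.5]
grip_width: 9.1
finger_force: 30.0
```

Emit:
servo_tool:
  deltas:
    - [[0, 0, 0.0005], [0, 0, 0]]
    - [[0, 0, 0.0005], [0, 0, 0]]
    - [[0, 0, 0.0005], [0, 0, 0]]
    - [[0, 0, 0], [0, 0, 0]]

```text
time: 14.28
tool_pos: [500.6, -26.0, 60.5]
tcp_rot: [3.141, 0.0, 1.666]
contact_force: [-2.0, 0.1, 4.0]
grip_width: 8.6
finger_force: 30.0
```

Emit:
servo_tool:
  deltas:
    - [[0, 0, 0.0005], [0, 0, 0]]
    - [[0, 0, 0], [0, 0, 0]]

```text
time: 14.52
tool_pos: [500.7, -26.0, 60.5]
tcp_rot: [3.14, 0.0, 1.666]
contact_force: [-3.2, -0.6, 9.9]
grip_width: 8.8
finger_force: 30.0
```

Emit:
servo_tool:
  deltas:
    - [[0, 0, 0], [0, 0, 0]]
    - [[0, 0, 0], [0, 0, 0]]
    - [[0, 0, 0], [0, 0, 0]]
    - [[0, 0, 0], [0, 0, 0]]
    - [[0, 0, 0], [0, 0, 0]]
    - [[0, 0, 0], [0, 0, 0]]
  fingers: 0.45

```text
time: 15.28
tool_pos: [500.4, -26.0, 59.5]
tcp_rot: [-3.142, -0.0, 1.666]
contact_force: [0.4, -0.7, -0.2]
grip_width: 41.1
finger_force: 0.0
```

The force shows the cassette resting on the bottom, and it is released. Now up, across to the lid, and turn by -96.5° about the tool z.

Emit:
servo_tool:
  deltas:
    - [[0, 0, -0.005], [0, 0, 0]]
    - [[0, 0, -0.015], [0, 0, 0]]
    - [[0, 0, -0.03], [0, 0, 0]]
    - [[0, 0, -0.035], [0, 0, 0]]
    - [[0, 0, -0.035], [0, 0, 0]]
    - [[0, 0, -0.02], [0, 0, 0]]
    - [[0, 0, 0], [0, 0, 0]]

```text
time: 16.15
tool_pos: [501.4, -26.2, 201.8]
tcp_rot: [3.137, 0.001, 1.666]
contact_force: [0.9, -0.5, -0.7]
grip_width: 40.9
finger_force: 0.0
```

Emit:
servo_tool:
  deltas:
    - [[-0.028, -0.0024, 0], [0, 0, 0]]
    - [[-0.028, -0.0024, 0], [0, 0, 0]]
    - [[-0.028, -0.0024, 0], [0, 0, 0]]
    - [[-0.028, -0.0024, 0], [0, 0, 0]]
    - [[-0.028, -0.0024, 0], [0, 0, 0]]
    - [[-0.028, -0.0024, 0], [0, 0, 0]]
    - [[-0.028, -0.0024, 0], [0, 0, 0]]
    - [[-0.028, -0.0024, 0], [0, 0, 0]]
    - [[-0.028, -0.0024, 0], [0, 0, 0]]
    - [[-0.028, -0.0024, 0], [0, 0, 0]]
    - [[0, 0, 0], [0, 0, 0]]

```text
time: 17.52
tool_pos: [502.4, -308.3, 198.1]
tcp_rot: [-3.14, -0.001, 1.664]
contact_force: [-0.6, 0.7, 0.2]
grip_width: 41.4
finger_force: 0.0
```

Emit:
servo_tool:
  deltas:
    - [[0, 0, 0], [0, 0, -9.6]]
    - [[0, 0, 0], [0, 0, -9.6]]
    - [[0, 0, 0], [0, 0, -9.6]]
    - [[0, 0, 0], [0, 0, -9.6]]
    - [[0, 0, 0], [0, 0, -9.6]]
    - [[0, 0, 0], [0, 0, -9.6]]
    - [[0, 0, 0], [0, 0, -9.6]]
    - [[0, 0, 0], [0, 0, -9.6]]
    - [[0, 0, 0], [0, 0, -9.6]]
    - [[0, 0, 0], [0, 0, -9.6]]
    - [[0, 0, 0], [0, 0, 0]]

```text
time: 18.9
tool_pos: [503.0, -305.9, 199.0]
tcp_rot: [3.14, -0.0, -2.942]
contact_force: [-0.2, -0.3, 0.2]
grip_width: 41.3
finger_force: 0.0
```

```bash
python3 - <<'E'
from h import *
np.set_printoptions(suppress=True,precision=1)
s=bot.capture("scene");t=bot.capture("top")
cv2.imwrite("pics/s4.png",s[:,:,::-1]);cv2.imwrite("pics/t4.png",t[:,:,::-1])
def cr(i,x,y,w,h,f):return cv2.resize(i[y:y+h,x:x+w,::-1],None,fx=f,fy=f,interpolation=cv2.INTER_CUBIC)
cv2.imwrite("pics/c6.png",np.hstack([cr(s,215,180,133,200,3),cr(t,218,190,80,120,5)]))
go(502.8,-306.5,60,191.9)
E
```

```text
t 19.0 p [ 503.1 -306.3  199.2] yaw [ 179.9   -0.  -168.7] d_tool [  0.3  -0.3 139.2] turn [ 0.1 -0.  -0.6] F [ 0.1 -0.5 -0.2] w 41.3
```

View pics/c6.png

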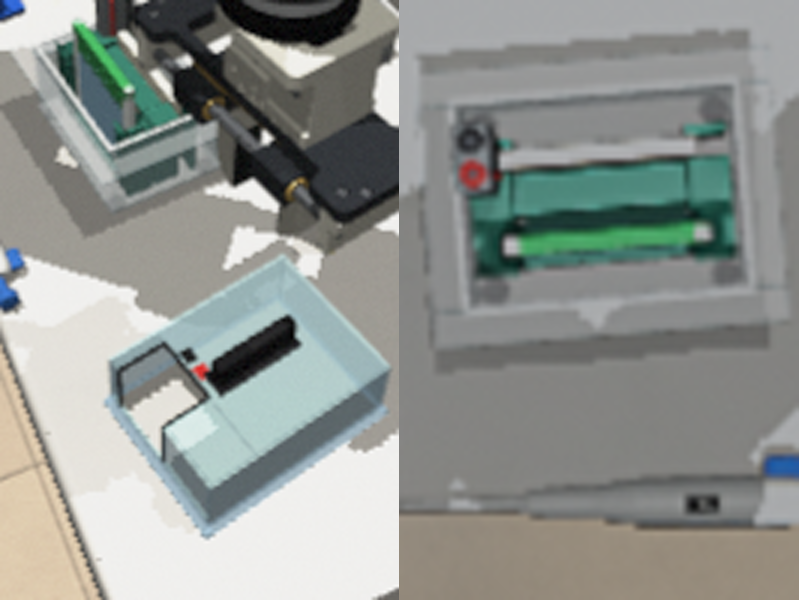

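The cassette stands in the slot with its top strip centred between the guides (top crop (510,245)–(710,232)). The bar and lid have not moved. Now I'll lower onto the lid's grip bar.

Emit:
servo_tool:
  deltas:
    - [[0, 0, 0.02], [0, 0, -0.6]]
    - [[0, 0, 0.03], [0, 0, 0]]
    - [[0, 0, 0.03], [0, 0, 0]]
    - [[0, 0, 0.03], [0, 0, 0]]
    - [[0, 0, 0.02], [0, 0, 0]]
    - [[0, 0, 0.015], [0, 0, 0]]
    - [[0, 0, 0.005], [0, 0, 0]]
    - [[0, 0, 0], [0, 0, 0]]

```text
time: 20.0
tool_pos: [503.3, -307.1, 49.7]
tcp_rot: [-3.141, 0.0, -2.932]
contact_force: [0.3, -0.0, -0.3]
grip_width: 41.5
finger_force: 0.0
```

Emit:
servo_tool:
  deltas:
    - [[0, 0, 0.003], [0, 0, 0]]
    - [[0, 0, 0.002], [0, 0, 0]]
    - [[0, 0, 0.002], [0, 0, 0]]
    - [[0, 0, 0], [0, 0, 0]]

```text
time: 20.5
tool_pos: [503.1, -307.0, 42.4]
tcp_rot: [3.141, -0.0, -2.931]
contact_force: [0.8, 0.6, -0.8]
grip_width: 40.8
finger_force: 0.0
```

Emit:
servo_tool:
  deltas:
    - [[0, 0, 0.001], [0, 0, 0]]
    - [[0, 0, 0.001], [0, 0, 0]]
    - [[0, 0, 0], [0, 0, 0]]

```text
time: 20.88
tool_pos: [503.1, -307.0, 40.4]
tcp_rot: [3.141, -0.0, -2.931]
contact_force: [-0.2, -0.7, -0.9]
grip_width: 41.5
finger_force: 0.0
```

Emit:
servo_tool:
  deltas:
    - [[0, 0, 0.001], [0, 0, 0]]
    - [[0, 0, 0.001], [0, 0, 0]]
    - [[0, 0, 0], [0, 0, 0]]

```text
time: 21.25
tool_pos: [503.1, -307.0, 38.4]
tcp_rot: [3.141, -0.0, -2.931]
contact_force: [0.2, 0.2, -0.6]
grip_width: 41.1
finger_force: 0.0
```

Emit:
servo_tool:
  deltas:
    - [[0, 0, 0.001], [0, 0, 0]]
    - [[0, 0, 0.001], [0, 0, 0]]
    - [[0, 0, 0], [0, 0, 0]]

```text
time: 21.62
tool_pos: [503.1, -307.0, 36.4]
tcp_rot: [3.141, -0.0, -2.931]
contact_force: [-0.4, 0.9, -0.7]
grip_width: 41.5
finger_force: 0.0
```

Emit:
servo_tool:
  deltas:
    - [[0, 0, 0.001], [0, 0, 0]]
    - [[0, 0, 0.001], [0, 0, 0]]
    - [[0, 0, 0], [0, 0, 0]]

```text
time: 22.0
tool_pos: [503.1, -307.0, 34.4]
tcp_rot: [3.141, -0.0, -2.931]
contact_force: [0.2, -0.2, 0.2]
grip_width: 41.5
finger_force: 0.0
```

Emit:
servo_tool:
  deltas:
    - [[0, 0, 0], [0, 0, 0]]
    - [[0, 0, 0], [0, 0, 0]]
    - [[0, 0, 0], [0, 0, 0]]
    - [[0, 0, 0], [0, 0, 0]]
    - [[0, 0, 0], [0, 0, 0]]
    - [[0, 0, 0], [0, 0, 0]]
  fingers: 0

```text
time: 22.75
tool_pos: [503.2, -307.2, 34.5]
tcp_rot: [-3.141, 0.0, -2.931]
contact_force: [-0.1, -0.4, -1.0]
grip_width: 11.7
finger_force: 30.0
```

Gripped at width 11.7. Lift 170 and check, then turn.

Emit:
servo_tool:
  deltas:
    - [[0, 0, -0.005], [0, 0, 0]]
    - [[0, 0, -0.015], [0, 0, 0]]
    - [[0, 0, -0.025], [0, 0, 0]]
    - [[0, 0, -0.03], [0, 0, 0]]
    - [[0, 0, -0.03], [0, 0, 0]]
    - [[0, 0, -0.03], [0, 0, 0]]
    - [[0, 0, -0.025], [0, 0, 0]]
    - [[0, 0, -0.01], [0, 0, 0]]
    - [[0, 0, 0], [0, 0, 0]]

```text
time: 23.88
tool_pos: [503.2, -307.1, 205.0]
tcp_rot: [-3.141, 0.001, -2.931]
contact_force: [0.7, 0.3, -1.8]
grip_width: 12.0
finger_force: 30.0
```

Emit:
servo_tool:
  deltas:
    - [[0, 0, 0], [0, 0, 4]]
    - [[0, 0, 0], [0, 0, 8]]
    - [[0, 0, 0], [0, 0, 8]]
    - [[0, 0, 0], [0, 0, 8]]
    - [[0, 0, 0], [0, 0, 8]]
    - [[0, 0, 0], [0, 0, 8]]
    - [[0, 0, 0], [0, 0, 8]]
    - [[0, 0, 0], [0, 0, 8]]
    - [[0, 0, 0], [0, 0, 8]]
    - [[0, 0, 0], [0, 0, 8]]
    - [[0, 0, 0], [0, 0, 8]]
    - [[0, 0, 0], [0, 0, 8]]
    - [[0, 0, 0], [0, 0, 4.7]]
    - [[0, 0, 0], [0, 0, 0]]

```text
time: 25.62
tool_pos: [502.6, -306.6, 203.2]
tcp_rot: [-3.14, -0.002, 1.665]
contact_force: [-0.2, 0.2, -1.9]
grip_width: 11.9
finger_force: 30.0
```

```bash
python3 -c "
from h import *
go(522,-27,204.5,95.4)"
```

```text
t 25.625 p [ 502.6 -306.6  203.2] yaw [-1.799e+02 -1.100e-01  9.540e+01] d_tool [276.6  45.6  -0.9] turn [-0.1  -0.11  0.  ] F [-0.2  0.2 -1.9] w 11.9
```

Emit:
servo_tool:
  deltas:
    - [[0.012, 0.002, 0], [0, 0, 0]]
    - [[0.022, 0.004, 0], [0, 0, 0]]
    - [[0.028, 0.005, 0], [0, 0, 0]]
    - [[0.03, 0.005, 0], [0, 0, 0]]
    - [[0.03, 0.005, 0], [0, 0, 0]]
    - [[0.03, 0.005, 0], [0, 0, 0]]
    - [[0.03, 0.005, 0], [0, 0, 0]]
    - [[0.03, 0.005, 0], [0, 0, 0]]
    - [[0.026, 0.004, 0], [0, 0, 0]]
    - [[0.02, 0.003, 0], [0, 0, 0]]
    - [[0.012, 0.002, 0], [0, 0, 0]]
    - [[0.0065, 0.0005, 0], [0, 0, 0]]
    - [[0, 0, 0], [0, 0, 0]]
    - [[0, 0, 0], [0, 0, 0]]

```text
time: 27.38
tool_pos: [522.6, -28.1, 204.5]
tcp_rot: [3.142, 0.0, 1.664]
contact_force: [-0.0, 0.7, -2.6]
grip_width: 11.6
finger_force: 30.0
```

```bash
python3 - <<'E'
from h import *
np.set_printoptions(suppress=True,precision=0)
go(522,-27,204.5,95.4)
s=bot.capture("scene");cv2.imwrite("pics/s5.png",s[:,:,::-1])
x0,y0=205,110
cv2.imwrite("pics/c7.png",cv2.resize(s[y0:y0+120,x0:x0+120,::-1],None,fx=5,fy=5,interpolation=cv2.INTER_CUBIC))
o=bot.get_obs();zl=o['tool_pos'][2]-34.5
def pr(o,yaw,L):
    a=np.radians(yaw);R=np.array([[np.cos(a),-np.sin(a)],[np.sin(a),np.cos(a)]])
    return (proj("scene",[[*(np.array(o)+R@p[:2]),p[2]] for p in L])-[x0,y0]+.5)*5
print("z lid",zl)
print("lip",pr([521.7,-24],5.4,[(-65,84,zl),(-65,-84,zl),(65,-84,zl)]))
print("notch top corners",pr([521.7,-24],5.4,[(-6,77,zl+61),(-6,40,zl+61),(48,40,zl+61)]))
print("tower top",pr([521.7,-24],5.4,[(4,50,145),(38,50,145),(4,68,145)]))
print("rim",pr([521.7,-24],5.4,[(-54,73,84),(-54,-73,84),(54,-73,84)]))
print("flange",pr([521.7,-24],5.4,[(-70,90,70),(-70,-90,70),(70,-90,70)]))
E
```

```text
t 27.375 p [523. -28. 204.] yaw [180.   0.  95.] d_tool [ 1. -0.  0.] turn [ 0.  0. -0.] F [-0.  1. -3.] w 11.6
z lid 169.94512728555284
lip [[ 59. 288.]
 [211. 496.]
 [459. 403.]]
notch top corners [[167. 161.]
 [201. 201.]
 [301. 170.]]
tower top [[216. 323.]
 [275. 303.]
 [200. 303.]]
rim [[101. 422.]
 [228. 602.]
 [420. 525.]]
flange [[ 62. 432.]
 [215. 657.]
 [464. 555.]]
```

View pics/c7.png

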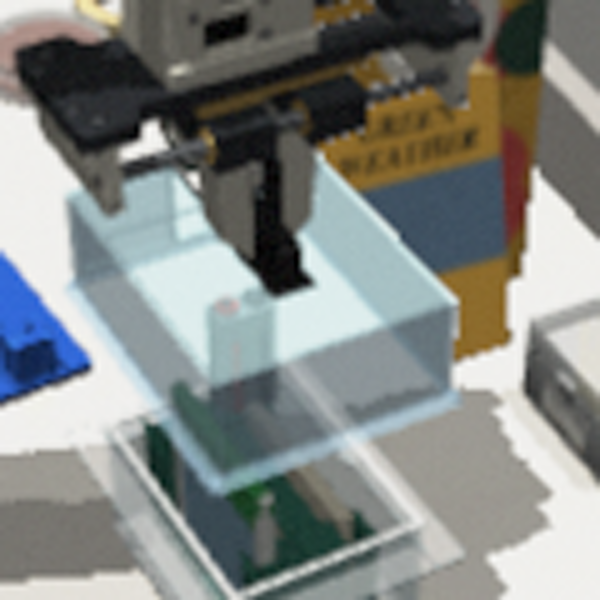

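The lid's lip is at (65,285), (215,492) and (460,400), within 1 px of the prediction. The rim is within about 1–2 px of its prediction, and the tower is seen under the notch. The relative offset is about 2 mm or less, inside the 4 mm play, so I'll lower in stages.

Emit:
servo_tool:
  deltas:
    - [[0, 0.0005, 0.005], [0, 0, 0]]
    - [[0, 0, 0.01], [0, 0, 0]]
    - [[0, 0, 0.015], [0, 0, 0]]
    - [[0, 0, 0.015], [0, 0, 0]]
    - [[0, 0, 0.01], [0, 0, 0]]
    - [[0, 0, 0.01], [0, 0, 0]]
    - [[0, 0, 0.01], [0, 0, 0]]
    - [[0, 0, 0.005], [0, 0, 0]]
    - [[0, 0, 0], [0, 0, 0]]

```text
time: 28.55
tool_pos: [523.0, -27.4, 124.3]
tcp_rot: [-3.141, -0.0, 1.664]
contact_force: [-0.7, -0.1, -1.7]
grip_width: 11.6
finger_force: 30.0
```

Emit:
servo_tool:
  deltas:
    - [[0, 0, 0.003], [0, 0, 0]]
    - [[0, 0, 0.003], [0, 0, 0]]
    - [[0, 0, 0.002], [0, 0, 0]]
    - [[0, 0, 0], [0, 0, 0]]

```text
time: 29.05
tool_pos: [523.0, -27.5, 116.4]
tcp_rot: [-3.141, -0.0, 1.664]
contact_force: [-0.1, 0.7, -2.8]
grip_width: 11.7
finger_force: 30.0
```

Emit:
servo_tool:
  deltas:
    - [[0, 0, 0.002], [0, 0, 0]]
    - [[0, 0, 0.002], [0, 0, 0]]
    - [[0, 0, 0.002], [0, 0, 0]]
    - [[0, 0, 0], [0, 0, 0]]

```text
time: 29.55
tool_pos: [523.0, -27.4, 110.3]
tcp_rot: [-3.141, -0.0, 1.664]
contact_force: [-0.1, 0.8, -2.8]
grip_width: 11.3
finger_force: 30.0
```

Emit:
servo_tool:
  deltas:
    - [[0, 0, 0.002], [0, 0, 0]]
    - [[0, 0, 0.0015], [0, 0, 0]]
    - [[0, 0, 0.001], [0, 0, 0]]
    - [[0, 0, 0], [0, 0, 0]]

```text
time: 30.05
tool_pos: [523.1, -27.4, 106.0]
tcp_rot: [-3.142, -0.0, 1.664]
contact_force: [0.0, 0.0, -2.0]
grip_width: 11.7
finger_force: 30.0
```

Emit:
servo_tool:
  deltas:
    - [[0, 0, 0.0005], [0, 0, 0]]
    - [[0, 0, 0.0005], [0, 0, 0]]
    - [[0, 0, 0.0005], [0, 0, 0]]
    - [[0, 0, 0], [0, 0, 0]]

```text
time: 30.55
tool_pos: [523.1, -27.5, 104.6]
tcp_rot: [3.141, -0.0, 1.664]
contact_force: [0.4, -0.6, -2.6]
grip_width: 11.9
finger_force: 30.0
```

Emit:
servo_tool:
  deltas:
    - [[0, 0, 0.0005], [0, 0, 0]]
    - [[0, 0, 0.0005], [0, 0, 0]]
    - [[0, 0, 0], [0, 0, 0]]

```text
time: 30.92
tool_pos: [523.2, -27.4, 104.4]
tcp_rot: [3.141, 0.0, 1.664]
contact_force: [-3.3, 0.7, 6.0]
grip_width: 11.6
finger_force: 30.0
```

It makes contact at 104.4, where 104.5 was expected. Release and lift away, clear of the view.

Emit:
servo_tool:
  deltas:
    - [[0, 0, 0], [0, 0, 0]]
    - [[0, 0, 0], [0, 0, 0]]
    - [[0, 0, 0], [0, 0, 0]]
    - [[0, 0, 0], [0, 0, 0]]
    - [[0, 0, 0], [0, 0, 0]]
    - [[0, 0, 0], [0, 0, 0]]
  fingers: 0.4

```text
time: 31.68
tool_pos: [523.1, -27.5, 103.5]
tcp_rot: [3.142, -0.0, 1.664]
contact_force: [-0.2, -0.6, 0.1]
grip_width: 36.7
finger_force: 0.0
```

Emit:
servo_tool:
  deltas:
    - [[0, 0, -0.005], [0, 0, 0]]
    - [[0, 0, -0.015], [0, 0, 0]]
    - [[0, 0, -0.03], [0, 0, 0]]
    - [[0, 0, -0.035], [0, 0, 0]]
    - [[0, 0, -0.02], [0, 0, 0]]
    - [[0.03, 0, 0], [0, 0, 0]]
    - [[0.04, 0, 0], [0, 0, 0]]
    - [[0.04, 0, 0], [0, 0, 0]]
    - [[0.04, 0, 0], [0, 0, 0]]
    - [[0.04, 0, 0], [0, 0, 0]]
    - [[0.04, 0, 0], [0, 0, 0]]
    - [[0.03, 0, 0], [0, 0, 0]]
    - [[0, 0, 0], [0, 0, 0]]

```text
time: 33.3
tool_pos: [498.5, 233.2, 209.5]
tcp_rot: [3.14, -0.001, 1.667]
contact_force: [0.9, -0.3, 1.0]
grip_width: 36.7
finger_force: 0.0
```

```bash
python3 - <<'E'
from h import *
s=bot.capture("scene");t=bot.capture("top")
cv2.imwrite("pics/s6.png",s[:,:,::-1]);cv2.imwrite("pics/t6.png",t[:,:,::-1])
def cr(i,x,y):return cv2.resize(i[y:y+110,x:x+80,::-1],None,fx=5,fy=5,interpolation=cv2.INTER_CUBIC)
cv2.imwrite("pics/c8.png",np.hstack([cr(s,215,150),cr(t,218,180)]))
np.set_printoptions(suppress=True,precision=0)
a=np.radians(5.4);R=np.array([[np.cos(a),-np.sin(a)],[np.sin(a),np.cos(a)]])
def pr(n,off,L):return (proj(n,[[*(np.array([521.7,-24])+R@p[:2]),p[2]] for p in L])-off+.5)*5
lip=[(-65,84,70),(-65,-84,70),(65,-84,70),(65,84,70)]
print(pr("scene",[215,150],lip),pr("top",[218,180],lip))
go(522,-27,200,95.4)
E
```

```text
[[ 26. 236.]
 [168. 444.]
 [399. 351.]
 [241. 159.]] [[ 48. 387.]
 [380. 363.]
 [361. 108.]
 [ 31. 131.]]
t 33.4 p [499. 231. 209.] yaw [180.   0.  95.] d_tool [-259.   -1.    9.] turn [ 0.  0. -0.] F [-0. -0. -0.] w 36.6
```

View pics/c8.png

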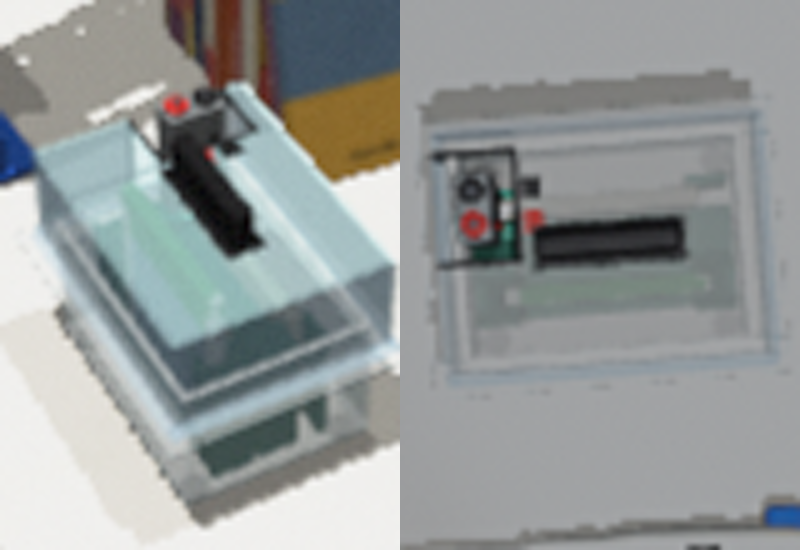

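The lid sits level on the flange: its lip corners are at scene crop (175,437) and (400,350), and the prediction was (168,444) and (399,351). The tower stands inside the notch, the cassette is visible in its slot, and the arm is clear. Handing in.

```bash
python3 -c "
from plant import bot
print(bot.close_job())"
```

```text
the job is handed in; nothing more can be done
None
```

I handed the job in at about 33 s of the 70 s allowed: the cassette stands on the bottom of the tank slot and the lid is seated flat with its notch over the tower, going by the final pictures and contact forces (no verdict came back).

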